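# Snap the electrode home and tug-test it

### The job

One of the three electrodes in the analyser's dock (the one with the blue band) is not snapped in and stands proud. Press it straight down until it snaps fully home with its flange on the socket rim, then tug it straight up with about 10 N, keeping the pull on steadily for about a second, to confirm that the clip holds; never pull harder than 16 N or press harder than 20 N. Then let go of it, fully home, and leave the other two electrodes and the things around alone.

Things in the scene. Friction and masses are not known exactly. Their poses are not given: they have to be found in the camera images.
- dock: Fixed electrode dock: white block on a grey base, 96 x 216 x 55 mm; origin at the centre of its underside on the worktop, long side along its y axis, z up. Three black sockets stand in a row along y at y = +52 (left), 0 (middle) and -52 mm (right), their rims 60 mm above the worktop. Its x axis points away from the robot, turned by up to 0.4 rad.
- electrode_blue_grip (a point): Grip point of the blue-banded electrode (loose, 40 g, 75 mm long), proud by about 13 mm at the start, in any of the sockets. Its upright white grip tab is 12 mm thick (its x), 24 mm wide (its y), 36 mm tall; this point is on the tab's middle line, 10 mm below its top, 26 mm above the flange (28 x 28 x 5 mm). Axes as the dock's. Fully home, it is 31 mm above the rim.
- electrode_blue_base (a point): Bottom of the blue electrode's conical nose, 65 mm below its grip point; 34 mm below the rim when home. Pressing in takes about 5 to 8 N over 12 mm until two hidden spring catches snap over the nose, 1 mm before the flange meets the rim; then the force rises steeply. Once snapped it has about 1 mm of upward play, then the catches hold it firmly.
- rim_left (a point): Centre of the rim of the left socket (top plane of the black 34 mm square frame with a 20 mm square well).
- rim_middle (a point): Centre of the rim of the middle socket (top plane of the black 34 mm square frame with a 20 mm square well).
- rim_right (a point): Centre of the rim of the right socket (top plane of the black 34 mm square frame with a 20 mm square well).
- socket_left (a joint): Small vertical give of the left socket, which is mounted on a stiff spring: metres, 0 at rest, positive when pulled up, negative when pressed down; 12 N per mm, so 10 N of pull is 0.00083 (smaller than a single noisy reading can show).
- socket_middle (a joint): Small vertical give of the middle socket, which is mounted on a stiff spring: metres, 0 at rest, positive when pulled up, negative when pressed down; 12 N per mm, so 10 N of pull is 0.00083 (smaller than a single noisy reading can show).
- socket_right (a joint): Small vertical give of the right socket, which is mounted on a stiff spring: metres, 0 at rest, positive when pulled up, negative when pressed down; 12 N per mm, so 10 N of pull is 0.00083 (smaller than a single noisy reading can show).
- electrode_green: Bystander electrode, same make, with a green band, already snapped fully home; origin at the bottom of its nose, 34 mm below the rim, its tab rises to 41 mm above the rim. Leave alone.
- electrode_yellow: Bystander electrode, same make, with a yellow band, already snapped fully home; origin at the bottom of its nose, 34 mm below the rim, its tab rises to 41 mm above the rim. Leave alone.
- bottle_red: Bystander: white bottle with red cap, 46 x 46 x 106 mm, origin at its base.
- gauze_pack: Bystander: white gauze pack, 35 x 35 x 21 mm, origin at its base.
- test_strip: Bystander: white test cassette, 21 x 70 x 5 mm, origin at its base.

How it is judged:
On the way, in this order (a step that is already met when the one before it is completed fails the run):
1. the blue electrode is pressed fully home (within 1 mm of its seat) (((horizontal distance between electrode_blue_base and rim_left below 0.004 m and z of electrode_blue_base in the frame of rim_left below -0.0331 m) or (horizontal distance between electrode_blue_base and rim_middle below 0.004 m and z of electrode_blue_base in the frame of rim_middle below -0.0331 m) or (horizontal distance between electrode_blue_base and rim_right below 0.004 m and z of electrode_blue_base in the frame of rim_right below -0.0331 m))), for 0.1 s.
2. the snapped-in electrode is tugged straight up with 7 to 13 N for 0.5 s and stays in (((horizontal distance between electrode_blue_base and rim_left below 0.004 m and z of electrode_blue_base in the frame of rim_left below -0.0318 m and value of joint socket_left between 0.000583333 and 0.00108333 m) or (horizontal distance between electrode_blue_base and rim_middle below 0.004 m and z of electrode_blue_base in the frame of rim_middle below -0.0318 m and value of joint socket_middle between 0.000583333 and 0.00108333 m) or (horizontal distance between electrode_blue_base and rim_right below 0.004 m and z of electrode_blue_base in the frame of rim_right below -0.0318 m and value of joint socket_right between 0.000583333 and 0.00108333 m))), for 0.5 s.
At the end, for the whole second after the job is handed in: The blue electrode is home in its socket (nose within 1.5 mm of its seat depth and 4 mm of the socket axis), upright within 0.08 rad, the socket unloaded (within 3.6 N), after it was pressed home and tugged at 7 to 13 N for 0.5 s (((horizontal distance between electrode_blue_base and rim_left below 0.004 m and z of electrode_blue_base in the frame of rim_left below -0.0325 m and value of joint socket_left between -0.0003 and 0.0003 m) or (horizontal distance between electrode_blue_base and rim_middle below 0.004 m and z of electrode_blue_base in the frame of rim_middle below -0.0325 m and value of joint socket_middle between -0.0003 and 0.0003 m) or (horizontal distance between electrode_blue_base and rim_right below 0.004 m and z of electrode_blue_base in the frame of rim_right below -0.0325 m and value of joint socket_right between -0.0003 and 0.0003 m)) and angle between electrode_blue_base's own z axis and vertical below 0.08 rad); the robot touches nothing.
It fails at once if a socket is pulled up with more than 18 N (value of joint any of socket_left, socket_middle, socket_right above 0.0015 m).
It fails at once if a socket is pressed down with more than 23 N (value of joint any of socket_left, socket_middle, socket_right below -0.00191667 m).
It fails at once if another electrode is pulled, pushed or gripped (more than 3 N) (contact force between any of the fingers, the arm and electrode_green above 3 N or contact force between any of the fingers, the arm and electrode_yellow above 3 N).
It fails at once if a bystander is moved by more than 10 mm (distance of any of electrode_green, electrode_yellow, bottle_red, gauze_pack, test_strip from where it was at the start of the episode above 0.01 m).
It also fails if it takes over 70 s, if anything falls off the work surface, if the arm or the gripper's body presses on something with over 40 N, if the wrist force passes 120 N, or if a joint passes its speed limit or range.

### The arm

A 6-joint arm with a two-finger parallel gripper is mounted at the origin on a cart in front of the work surface, level with it; the furniture and walls round the work are solid. World frame = base frame: x ahead of the robot, y to its left, z up, the work surface at z = 0. Lengths are in m, angles in rad, forces in N, time in s.
With the tool pointing down it reaches from about 0.25 to 0.775 m from the base axis. Payload 4 kg.
Tool frame: the origin (TCP) lies at the very end of the fingers, on their centre line; the grasp point (between the pads) lies tcp_to_grasp behind it (tcp_to_grasp is the distance from the TCP to the grasp point, in m); z points along the fingers, y is the direction in which the jaws open and shut (so a half turn about z gives the same grasp; the last joint's range is limited). The gripper opens to 94 mm and grips with 3 to 60 N. Pads are 16 mm wide; open, the fingers measure 119 mm over their backs; the gripper's body (75 mm by 177 mm) begins 78 mm behind the grasp point.
Start: joints at [-0.103, 0.087, 1.371, -0, 1.684, -0.103], TCP at [0.55, -0, 0.206] pointing down, gripper open.
Joint ranges: [-3.1, 3.1], [-0.76, 2.03], [0.27, 2.55], [-1.08, 4.22], [0.17, 2.65], [-2.57, 2.57]. Speed limits (rad/s): [2.79, 2.79, 3.14, 3.14, 3.14, 3.14].

### API

Orientations are given as [roll, pitch, yaw] about the fixed x, y, z axes, in that order (R = Rz(yaw) Ry(pitch) Rx(roll)).
In Python, from bench import * gives the robot as it stands.
- The arm moves only by the tool play_rows, never from a script. Its argument "rows" is a list of rows, each a list of 3 entries, a list of its own where there are three numbers: the finger opening in cm, from 0 to 9.4, then the shift along the world's x, y, z in cm, then the turn, a rotation vector about the world's x, y, z in rad. A call has 1 to 8 rows; each row is the pose to reach, as a shift and turn from the pose commanded when the call began; what a row does not reach only later rows make up. A row lasts 1/12 s, in which the tool goes at most 41.7 mm and 7.16 degrees, less where a joint would pass 70% of its speed; a pose out of reach is approached as far as the arm can. A call with a gripper value outside its range is refused whole. The fingers move at their own pace and stop on an object; the grip force is fixed at half the most. Time passes only in rows, so rows that repeat a pose let the fingers close. It gives the time, the measured TCP pose, the force and the opening at its end, in the units of the state.
- get_obs(): the state, without advancing time (a new reading comes with each control period).
- snapshot(name): name is "scene" or "side" or "wrist"; returns a dict with "pixels" (400x640x3 uint8, red, green, blue), "fx", "fy", "cx", "cy" (pixels), "dist_coeffs" ([k1, k2, p1, p2, k3] as OpenCV has them; the pictures are not rectified), "rvec" (rotation vector, rad) and "tvec" (3), from world to camera coordinates, as OpenCV has them. Camera axes: x right, y down, z forward; pixel columns grow to the right and rows downward; lengths in m; the calibration is good to about 2 mm. A picture is of the moment at which its call begins. There is no depth.
- close_job(): hands the job in, once; it reports no verdict.
Trained networks look in the newest picture that a camera, given by its name, has taken for a name from the list of things; names that differ only in an ending like _2 or _b are one class to them, and where a whole thing is asked for, a point or a joint stands for the part that bears it (a point fixed in the world has none). Each returns a list of dicts, best first, with "confidence" (0 to 1); they miss things now and then, are a little off and sometimes report something else, mostly with a low value. They report only what shows in the picture. A call takes as long as a camera call.
- silhouettes(camera, label): "mask" (400x640 bool, what is visible of it) and "point" ([row, column] in pixels, amid what is visible of it).
The state is a dict: "time": time; "joint_positions": joint angles; "qvel": joint speeds; "joint_torque": joint torques, N m; "tool_pos": TCP position; "ee_rot": TCP orientation; "wrist_force": force on the tool from outside, world axes, zero at the start; "wrist_torque": the same for the moment, N m; "width": finger opening in m.
Only numpy, scipy, OpenCV 4.12 (cv2) and the standard library are available. Lean on these libraries where they do the work, as an engineer would, in place of code of your own. Each camera call takes 0.05 s, during which the arm holds its last target. There are 200 camera calls.

## Working session

There is one attempt and no reset: what is moved stays moved. The work goes in short steps, Python scripts to look and compute and a tool call to move; the robot and the scene stay as the last step left them, time stands still between calls to the robot, and variables do not carry over. Pictures are saved under pics/ and viewed, about 8 in all and at most 12, crops included, and the job is handed in when it is done.

Besides the shell and the picture viewer there is one more tool, called after "Call:" by a JSON object that holds its "name" and its "arguments". play_rows: Moves the arm, as the interface text tells. Its arguments: {"type":"object","properties":{"rows":{"type":"array"}},"required":["rows"]}

```bash
mkdir -p pics
cat > h.py <<'E'
from bench import *
import numpy as np, cv2
def cam(s):
    K=np.array([[s["fx"],0,s["cx"]],[0,s["fy"],s["cy"]],[0,0,1.]]);R=cv2.Rodrigues(np.array(s["rvec"],float))[0]
    return K,np.array(s["dist_coeffs"],float),R,np.array(s["tvec"],float).reshape(3)
def ray(s,rc):
    K,D,R,t=cam(s);p=cv2.undistortPoints(np.array([[[rc[1],rc[0]]]],float),K,D)[0,0]
    return -R.T@t,R.T@np.array([p[0],p[1],1])
def atz(s,rc,z):
    o,d=ray(s,rc);return o+d*(z-o[2])/d[2]
def proj(s,P):
    K,D,R,t=cam(s);return cv2.projectPoints(np.array(P,float).reshape(-1,1,3),np.array(s["rvec"],float),t,K,D)[0][:,0]
def save(n,im): cv2.imwrite("pics/"+n+".png",im[:,:,::-1])
E
python3 - <<'E'
from h import *
o=get_obs();print({k:np.round(v,4) for k,v in o.items()}); 
import bench;print([n for n in dir(bench) if 'tcp' in n.lower()])
ims=[]
for c in ["scene","side","wrist"]:
    s=snapshot(c);save(c+"0",s["pixels"]);print(c,-cam(s)[2].T@cam(s)[3])
    for l in ["dock","electrode_blue_grip","electrode_green","electrode_yellow"]:
        for d in silhouettes(c,l)[:2]:
            ys,xs=np.nonzero(d["mask"]);print(c,l,round(d["confidence"],2),d["point"],xs.min(),xs.max(),ys.min(),ys.max(),atz(s,d["point"],.09).round(3))
    ims.append(s["pixels"])
save("all0",cv2.resize(np.vstack(ims[:2]),None,fx=.75,fy=.75,interpolation=cv2.INTER_AREA))
E
```

```text
{'time': np.float64(0.0), 'joint_positions': array([-0.1031,  0.088 ,  1.3722, -0.    ,  1.6836, -0.1031]), 'qvel': array([ 0.0005, -0.0002,  0.0017, -0.0018,  0.0013, -0.0006]), 'joint_torque': array([ 1.30000e-03, -3.40183e+01, -3.02424e+01,  7.18000e-02,
        3.30000e-02, -1.00000e-04]), 'tool_pos': array([5.495e-01, 1.000e-04, 2.043e-01]), 'ee_rot': array([-3.1394e+00, -2.0000e-04,  1.5708e+00]), 'wrist_force': array([ 1.2415, -0.9998,  0.1084]), 'wrist_torque': array([-0.0112, -0.0117,  0.0412]), 'width': np.float64(0.0941)}
['tcp_to_grasp']
scene [ 0.24000217 -0.50392136  0.63061821]
scene dock 0.9 [263.5, 328.5] 269 386 208 313 [ 0.511 -0.129  0.09 ]
scene dock 0.21 [250.3, 412.7] 401 425 239 261 [ 0.638 -0.183  0.09 ]
scene electrode_blue_grip 0.57 [248.4, 346.3] 336 357 231 262 [ 0.553 -0.119  0.09 ]
scene electrode_green 0.66 [218.9, 303.9] 294 315 204 230 [ 0.534 -0.023  0.09 ]
scene electrode_green 0.56 [261.2, 345.5] 331 360 254 271 [ 0.536 -0.14   0.09 ]
scene electrode_yellow 0.66 [233.2, 321.0] 315 335 219 247 [ 0.539 -0.068  0.09 ]
side [0.3393384  0.75494661 0.4408685 ]
side electrode_blue_grip 0.41 [174.9, 350.6] 346 353 168 190 [ 0.557 -0.138  0.09 ]
side electrode_blue_grip 0.38 [210.7, 337.4] 335 350 206 212 [0.531 0.079 0.09 ]
side electrode_green 0.51 [204.2, 343.5] 336 348 188 208 [0.527 0.043 0.09 ]
side electrode_yellow 0.44 [184.6, 345.8] 343 349 181 197 [ 0.552 -0.068  0.09 ]
wrist [0.54943003 0.07888678 0.38502023]
wrist dock 0.98 [227.7, 317.8] 260 368 133 333 [ 0.55  -0.024  0.09 ]
wrist electrode_blue_grip 0.62 [309.2, 325.9] 311 341 289 333 [ 0.558 -0.106  0.09 ]
wrist electrode_green 0.69 [202.3, 312.1] 296 326 187 227 [ 0.545 -0.     0.09 ]
wrist electrode_yellow 0.71 [258.3, 321.6] 303 332 239 281 [ 0.553 -0.053  0.09 ]
```

View pics/wrist0.png

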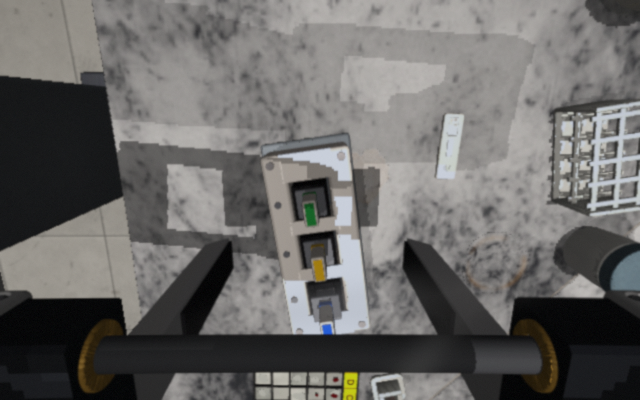

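View pics/scene0.png

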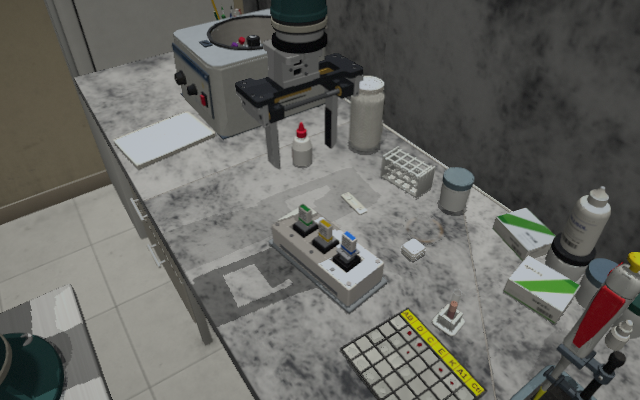

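The blue electrode is in the right socket: its tab top is at about (326,329) in the wrist view and (349,238) in the scene view. Yellow is in the middle and green on the left. I'll put the wrist camera above it for a precise fix.

Call:
{"name": "play_rows", "arguments": {"rows": [[9.4, [0.2, -3.5, 0], [0, 0, 0.06]], [9.4, [0.4, -7, 0], [0, 0, 0.125]], [9.4, [0.6, -10.5, 0], [0, 0, 0.125]], [9.4, [0.8, -14, 0], [0, 0, 0.125]], [9.4, [0.8, -17, 0], [0, 0, 0.125]], [9.4, [0.8, -17, 0], [0, 0, 0.125]], [9.4, [0.8, -17, 0], [0, 0, 0.125]]]}}

```text
time: 1.33
tool_pos: [0.5578, -0.1713, 0.2051]
ee_rot: [-3.141, -0.001, 1.693]
wrist_force: [0.0, 0.8, 0.4]
width: 0.0938
```

Run:
```python
from h import *
print(tcp_to_grasp)
o=get_obs();print({k:np.round(o[k],4) for k in["tool_pos","ee_rot","wrist_force","wrist_torque"]})
s=snapshot("wrist");C=-cam(s)[2].T@cam(s)[3];print(C, proj(s,[o["tool_pos"]]))
P={}
for l in ["electrode_blue_grip","electrode_green","electrode_yellow"]:
    for d in silhouettes("wrist",l)[:1]:
        m=d["mask"];ys,xs=np.nonzero(m);print(l,round(d["confidence"],2),d["point"],xs.min(),xs.max(),ys.min(),ys.max())
im=s["pixels"];hsv=cv2.cvtColor(im,cv2.COLOR_RGB2HSV)
for n,lo,hi,z in [("blue",105,128,.114),("green",50,80,.101),("yellow",15,28,.101)]:
    b=cv2.inRange(hsv,(lo,120,60),(hi,255,255));k,L,st,c=cv2.connectedComponentsWithStats(b)
    for i in range(1,k):
        if st[i,4]>40: print(n,st[i],c[i].round(1),atz(s,c[i][::-1],z).round(4))
save("w1",im); save("w1z",cv2.resize(im[60:320,200:460],None,fx=2.2,fy=2.2,interpolation=cv2.INTER_CUBIC))
```

```text
0.0188
{'tool_pos': array([ 0.5578, -0.1713,  0.2051]), 'ee_rot': array([-3.1412e+00, -8.0000e-04,  1.6929e+00]), 'wrist_force': array([0.0489, 0.8015, 0.3609]), 'wrist_torque': array([ 0.0065,  0.0414, -0.0307])}
[ 0.54782958 -0.09311753  0.38471172] [[318.16895183 255.69101637]]
electrode_blue_grip 0.78 [134.9, 326.7] 311 342 118 154
electrode_green 0.88 [7.2, 322.8] 308 342 0 18
electrode_yellow 0.58 [68.9, 326.6] 309 341 45 84
blue [323 126  10  26 248] [327.7 138.3] [ 0.5582 -0.1142  0.114 ]
green [ 610  230   30   61 1359] [626.9 259.1] [ 0.8272 -0.1866  0.101 ]
yellow [337 229   9  17  83] [340.9 238.4] [ 0.581  -0.1982  0.101 ]
yellow [104 320  12  16 129] [109.5 327.4] [ 0.3821 -0.3098  0.101 ]
yellow [ 78 325  22  67 585] [ 86.1 358.8] [ 0.3598 -0.3461  0.101 ]
yellow [321 324   9  11  53] [324.8 329.4] [ 0.5787 -0.2892  0.101 ]
yellow [540 329  19  63 435] [551.1 364. ] [ 0.795  -0.2987  0.101 ]
```

View pics/w1z.png

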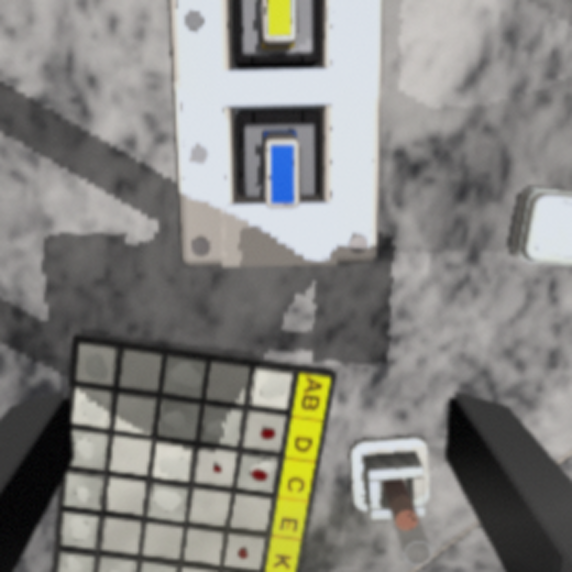

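Seen here: the blue tab top is at crop (282,173), square to the jaws, with its frame at crop (230–327, 105–203). I'll move over it and stop just above for a check.

Call:
{"name": "play_rows", "arguments": {"rows": [[9.4, [0, 3, 0], [0, 0, 0]], [7, [0, 5.6, 0], [0, 0, 0]], [5, [0, 5.6, -3], [0, 0, 0]], [5, [0, 5.6, -6], [0, 0, 0]], [5, [0, 5.6, -8.0], [0, 0, 0]], [5, [0, 5.6, -8.0], [0, 0, 0]], [5, [0, 5.6, -8.0], [0, 0, 0]]]}}

```text
time: 2.12
tool_pos: [0.5573, -0.1126, 0.1247]
ee_rot: [-3.139, -0.001, 1.698]
wrist_force: [0.7, -0.3, -0.3]
width: 0.0571
```

Run:
```python
from h import *
o=get_obs();print({k:np.round(o[k],4) for k in["tool_pos","ee_rot","wrist_force","wrist_torque","width"]})
T=np.array(o["tool_pos"])
ims=[]
for c in ["scene","side","wrist"]:
    s=snapshot(c);im=s["pixels"].copy();print(c,proj(s,[T,[.558,-.114,.114]]).round(1).tolist())
    hsv=cv2.cvtColor(im,cv2.COLOR_RGB2HSV);b=cv2.inRange(hsv,(105,120,50),(128,255,255));k,L,st,cc=cv2.connectedComponentsWithStats(b)
    for i in range(1,k):
        if st[i,4]>20: print(st[i],cc[i].round(1),atz(s,cc[i][::-1],.112).round(4))
    u=proj(s,[[.558,-.114,.1]])[0].astype(int);x,y=np.clip(u[0]-65,0,510),np.clip(u[1]-50,0,300)
    ims.append(cv2.resize(im[y:y+100,x:x+130],None,fx=3,fy=3,interpolation=cv2.INTER_CUBIC));print("crop",x,y)
ims.append(np.zeros_like(ims[0]));save("c2",np.vstack([np.hstack(ims[:2]),np.hstack(ims[2:])]))
```

```text
{'tool_pos': array([ 0.5573, -0.1126,  0.1247]), 'ee_rot': array([-3.1394e+00, -1.2000e-03,  1.6976e+00]), 'wrist_force': array([ 0.6775, -0.2671, -0.2508]), 'wrist_torque': array([ 0.0077,  0.0072, -0.0449]), 'width': np.float64(0.0571)}
scene [[346.8, 229.6], [347.4, 234.8]]
[345 232  10   8  36] [349.5 235.5] [ 0.5609 -0.1157  0.112 ]
[341 246  15   9  28] [348.5 250.6] [ 0.5401 -0.1403  0.112 ]
crop 282 190
side [[348.4, 165.7], [348.2, 169.4]]
[ 478  119   69   21 1094] [511.9 129.2] [ 0.1041 -0.7078  0.112 ]
crop 283 124
wrist [[315.1, 251.4], [316.1, 246.6]]
[307 211  19   5  55] [316.6 212.3] [ 0.5558 -0.0936  0.112 ]
[310 233  13  31 375] [316.3 247.5] [ 0.5583 -0.1154  0.112 ]
crop 251 188
```

View pics/c2.png

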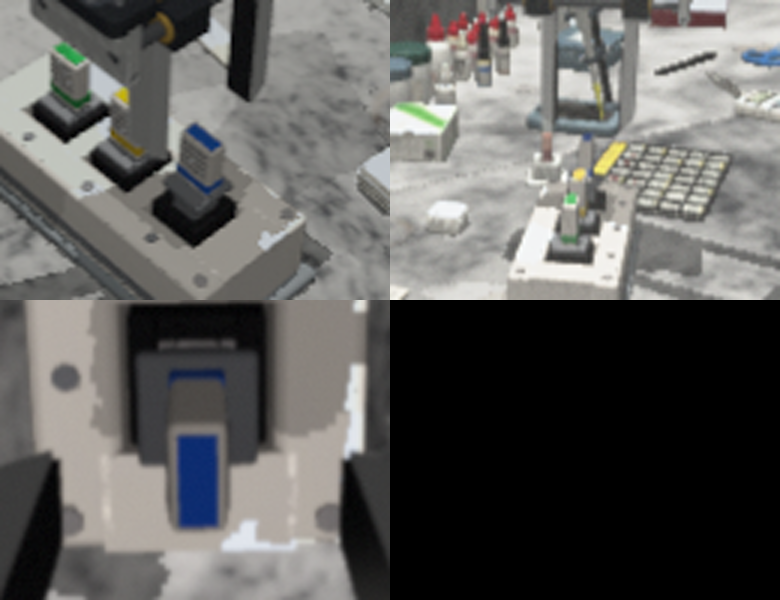

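The tab is centred between the fingers to about 1 mm, at wrist (316,247). I'll descend and close gently, in stages.

Call:
{"name": "play_rows", "arguments": {"rows": [[4.5, [0, -0.2, -2], [0, 0, 0]], [3.5, [0, -0.2, -3.8], [0, 0, 0]], [2.5, [0, -0.2, -3.8], [0, 0, 0]], [1.9, [0, -0.2, -3.8], [0, 0, 0]], [1.7, [0, -0.2, -3.8], [0, 0, 0]], [1.6, [0, -0.2, -3.8], [0, 0, 0]], [1.5, [0, -0.2, -3.8], [0, 0, 0]], [1.5, [0, -0.2, -3.8], [0, 0, 0]]]}}

```text
time: 2.93
tool_pos: [0.5587, -0.1162, 0.0887]
ee_rot: [3.14, 0.001, 1.696]
wrist_force: [0.3, 0.6, -0.0]
width: 0.015
```

Run:
```python
from h import *
o=get_obs();print({k:np.round(o[k],4) for k in["tool_pos","ee_rot","wrist_force","wrist_torque","width"]})
s=snapshot("wrist");im=s["pixels"]
save("c3",cv2.resize(im[180:300,240:400],None,fx=4,fy=4,interpolation=cv2.INTER_CUBIC))
```

```text
{'tool_pos': array([ 0.5587, -0.1162,  0.0887]), 'ee_rot': array([3.1396e+00, 9.0000e-04, 1.6958e+00]), 'wrist_force': array([ 0.2867,  0.5516, -0.0403]), 'wrist_torque': array([-0.0173, -0.0199,  0.0038]), 'width': np.float64(0.015)}
```

View pics/c3.png

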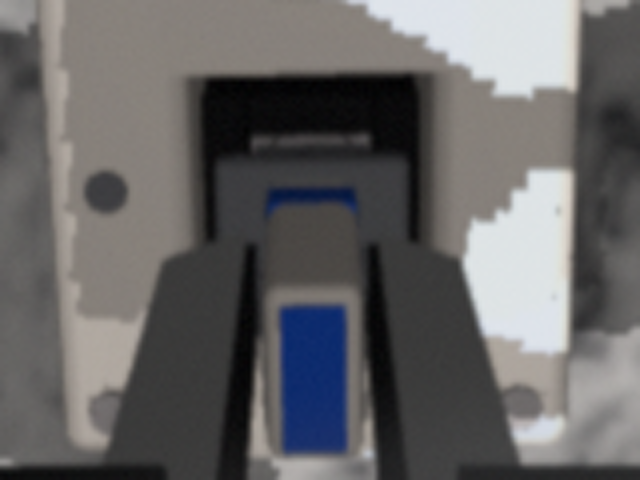

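The tab (crop 265–360) sits centred between the fingers with nearly equal gaps. Closing the grip now.

Call:
{"name": "play_rows", "arguments": {"rows": [[0.8, [0, 0, -0.1], [0, 0, 0]], [0.8, [0, 0, -0.1], [0, 0, 0]], [0.8, [0, 0, -0.1], [0, 0, 0]], [0.8, [0, 0, -0.1], [0, 0, 0]]]}}

```text
time: 3.32
tool_pos: [0.5585, -0.116, 0.0869]
ee_rot: [3.14, 0.0, 1.696]
wrist_force: [1.4, -0.3, 2.0]
width: 0.0118
```

Call:
{"name": "play_rows", "arguments": {"rows": [[0.8, [0, 0, -0.2], [0, 0, 0]], [0.8, [0, 0, -0.4], [0, 0, 0]], [0.8, [0, 0, -0.6], [0, 0, 0]], [0.8, [0, 0, -0.8], [0, 0, 0]], [0.8, [0, 0, -0.8], [0, 0, 0]]]}}

```text
time: 3.73
tool_pos: [0.5582, -0.1157, 0.0791]
ee_rot: [3.141, -0.0, 1.696]
wrist_force: [0.5, 0.3, 2.2]
width: 0.012
```

Run:
```python
from h import *
for i in range(4):
    snapshot("side");o=get_obs();print({k:np.round(o[k],4) for k in["time","tool_pos","wrist_force","width"]})
```

```text
{'time': np.float64(3.7833), 'tool_pos': array([ 0.5581, -0.1157,  0.0788]), 'wrist_force': array([0.081 , 0.1881, 3.2197]), 'width': np.float64(0.0117)}
{'time': np.float64(3.8333), 'tool_pos': array([ 0.5581, -0.1158,  0.0787]), 'wrist_force': array([1.5144, 1.2407, 3.5186]), 'width': np.float64(0.0116)}
{'time': np.float64(3.8833), 'tool_pos': array([ 0.5581, -0.1158,  0.0786]), 'wrist_force': array([0.1747, 1.0888, 3.5225]), 'width': np.float64(0.012)}
{'time': np.float64(3.9333), 'tool_pos': array([ 0.5581, -0.1158,  0.0786]), 'wrist_force': array([0.3003, 1.2767, 3.6691]), 'width': np.float64(0.0121)}
```

Call:
{"name": "play_rows", "arguments": {"rows": [[0.8, [0, 0, -0.1], [0, 0, 0]], [0.8, [0, 0, -0.2], [0, 0, 0]], [0.8, [0, 0, -0.3], [0, 0, 0]], [0.8, [0, 0, -0.3], [0, 0, 0]], [0.8, [0, 0, -0.3], [0, 0, 0]]]}}

```text
time: 4.35
tool_pos: [0.5581, -0.1156, 0.0752]
ee_rot: [3.141, -0.001, 1.696]
wrist_force: [1.0, 2.7, 2.3]
width: 0.0116
```

Call:
{"name": "play_rows", "arguments": {"rows": [[0.8, [0, 0, -0.1], [0, 0, 0]], [0.8, [0, 0, -0.1], [0, 0, 0]], [0.8, [0, 0, -0.1], [0, 0, 0]]]}}

```text
time: 4.6
tool_pos: [0.5581, -0.1157, 0.075]
ee_rot: [3.141, -0.001, 1.696]
wrist_force: [-0.5, 3.0, 5.3]
width: 0.0119
```

Call:
{"name": "play_rows", "arguments": {"rows": [[0.8, [0, 0, -0.05], [0, 0, 0]], [0.8, [0, 0, -0.05], [0, 0, 0]], [0.8, [0, 0, -0.05], [0, 0, 0]]]}}

```text
time: 4.85
tool_pos: [0.5581, -0.1157, 0.0749]
ee_rot: [3.141, -0.0, 1.696]
wrist_force: [-0.9, 3.7, 6.8]
width: 0.0118
```

Call:
{"name": "play_rows", "arguments": {"rows": [[0.8, [0, 0.05, -0.1], [0, 0, 0]], [0.8, [0, 0.05, -0.1], [0, 0, 0]], [0.8, [0, 0.05, -0.1], [0, 0, 0]]]}}

```text
time: 5.1
tool_pos: [0.5582, -0.1156, 0.0746]
ee_rot: [3.141, 0.001, 1.696]
wrist_force: [-1.6, 2.8, 8.6]
width: 0.0118
```

Call:
{"name": "play_rows", "arguments": {"rows": [[0.8, [0, 0.05, -0.1], [0, 0, 0]], [0.8, [0, 0.05, -0.1], [0, 0, 0]], [0.8, [0, 0.05, -0.1], [0, 0, 0]]]}}

```text
time: 5.35
tool_pos: [0.5582, -0.1156, 0.0744]
ee_rot: [3.141, 0.002, 1.696]
wrist_force: [-2.9, 2.3, 11.6]
width: 0.012
```

Run:
```python
from h import *
ims=[]
for c in ["wrist","scene","side"]:
    s=snapshot(c);o=get_obs();print({k:np.round(o[k],4) for k in["time","tool_pos","wrist_force","wrist_torque","width"]})
    x,y={"wrist":(240,180),"scene":(270,180),"side":(285,140)}[c]
    ims.append(cv2.resize(s["pixels"][y:y+95,x:x+130],None,fx=3,fy=3,interpolation=cv2.INTER_CUBIC))
ims.append(ims[0]*0);save("c4",np.vstack([np.hstack(ims[:2]),np.hstack(ims[2:])]))
```

```text
{'time': np.float64(5.4), 'tool_pos': array([ 0.5581, -0.1156,  0.0743]), 'wrist_force': array([-3.8322,  2.618 , 11.3939]), 'wrist_torque': array([0.3695, 0.6029, 0.024 ]), 'width': np.float64(0.0119)}
{'time': np.float64(5.45), 'tool_pos': array([ 0.5581, -0.1156,  0.0743]), 'wrist_force': array([-2.4492,  2.0246, 12.3206]), 'wrist_torque': array([ 0.4012,  0.5821, -0.0357]), 'width': np.float64(0.0121)}
{'time': np.float64(5.5), 'tool_pos': array([ 0.5582, -0.1156,  0.0744]), 'wrist_force': array([-3.3572,  1.6427, 11.4442]), 'wrist_torque': array([0.3393, 0.6138, 0.0331]), 'width': np.float64(0.0116)}
```

View pics/c4.png

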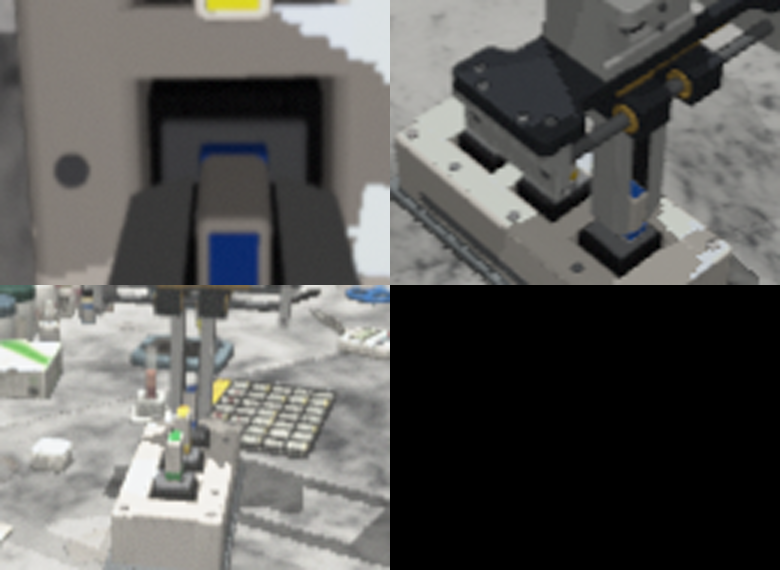

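The flange looks level with the black rim (scene crop about (620,235)), and the force is rising steeply. I'll press a little more to be sure, then unload in steps.

Call:
{"name": "play_rows", "arguments": {"rows": [[0.8, [-0.05, 0.05, -0.1], [0, 0, 0]], [0.8, [-0.05, 0.05, -0.1], [0, 0, 0]], [0.8, [-0.05, 0.05, -0.1], [0, 0, 0]]]}}

```text
time: 5.75
tool_pos: [0.5581, -0.1155, 0.0741]
ee_rot: [3.139, 0.003, 1.696]
wrist_force: [-3.0, 1.5, 14.1]
width: 0.0116
```

Call:
{"name": "play_rows", "arguments": {"rows": [[0.8, [0, 0, 0.15], [0, 0, 0]], [0.8, [0, 0, 0.3], [0, 0, 0]], [0.8, [0, 0, 0.45], [0, 0, 0]], [0.8, [0, 0, 0.45], [0, 0, 0]], [0.8, [0, 0, 0.45], [0, 0, 0]]]}}

```text
time: 6.17
tool_pos: [0.5579, -0.1153, 0.0753]
ee_rot: [3.141, 0.002, 1.696]
wrist_force: [0.9, -0.8, 1.9]
width: 0.0117
```

```bash
cat > r.py <<'E'
from h import *
a=[]
for i in range(5):
    snapshot("side");o=get_obs();a.append(np.r_[o["tool_pos"]*1000,o["wrist_force"],o["wrist_torque"]])
print(o["time"],np.mean(a,0).round(2),np.std(a,0).round(2),o["width"])
E
python3 r.py
```

```text
6.4167 [ 5.5778e+02 -1.1506e+02  7.5320e+01  2.7100e+00 -1.4800e+00  1.1100e+00
 -3.3000e-01 -5.9000e-01  2.0000e-02] [0.03 0.13 0.02 0.35 0.2  0.44 0.03 0.03 0.04] 0.011694663533463347
```

Call:
{"name": "play_rows", "arguments": {"rows": [[0.8, [0.05, -0.05, 0.1], [0, 0, 0]], [0.8, [0.05, -0.05, 0.2], [0, 0, 0]], [0.8, [0.05, -0.05, 0.2], [0, 0, 0]], [0.8, [0.05, -0.05, 0.2], [0, 0, 0]]]}}

```text
time: 6.75
tool_pos: [0.5577, -0.1148, 0.0762]
ee_rot: [-3.14, -0.001, 1.696]
wrist_force: [4.0, -2.6, -6.1]
width: 0.0116
```

Call:
{"name": "play_rows", "arguments": {"rows": [[0.8, [0, 0, 0.1], [0, 0, 0]], [0.8, [0, 0, 0.1], [0, 0, 0]], [0.8, [0, 0, 0.1], [0, 0, 0]]]}}

```text
time: 7.0
tool_pos: [0.5575, -0.1148, 0.0766]
ee_rot: [-3.14, -0.001, 1.696]
wrist_force: [6.1, -1.3, -10.0]
width: 0.0118
```

```bash
python3 r.py
```

```text
7.25 [ 5.5754e+02 -1.1477e+02  7.6640e+01  5.1200e+00 -1.3500e+00 -9.8400e+00
 -4.1000e-01 -1.2800e+00 -1.0000e-02] [0.01 0.01 0.02 0.35 0.44 0.47 0.02 0.03 0.03] 0.011740024655221613
```

Call:
{"name": "play_rows", "arguments": {"rows": [[0.8, [0, 0, 0], [0, 0, 0]], [0.8, [0, 0, 0], [0, 0, 0]], [0.8, [0, 0, 0], [0, 0, 0]], [0.8, [0, 0, 0], [0, 0, 0]], [0.8, [0, 0, 0], [0, 0, 0]], [0.8, [0, 0, 0], [0, 0, 0]], [0.8, [0, 0, 0], [0, 0, 0]], [0.8, [0, 0, 0], [0, 0, 0]]]}}

```text
time: 7.92
tool_pos: [0.5576, -0.1148, 0.0766]
ee_rot: [-3.14, -0.001, 1.696]
wrist_force: [5.0, -1.9, -10.3]
width: 0.0117
```

```bash
python3 r.py
```

```text
8.1667 [ 5.5755e+02 -1.1477e+02  7.6630e+01  4.9900e+00 -1.4100e+00 -9.6400e+00
 -4.1000e-01 -1.2700e+00 -1.0000e-02] [0.01 0.01 0.02 0.61 0.2  0.41 0.02 0.03 0.03] 0.012217886546686964
```

The clip held a steady ~9.7 N for over a second. Now I'll press it lightly back onto its seat and release.

Call:
{"name": "play_rows", "arguments": {"rows": [[0.8, [0, 0, -0.15], [0, 0, 0]], [0.8, [0, 0, -0.3], [0, 0, 0]], [0.8, [0, 0, -0.4], [0, 0, 0]], [0.8, [0, 0, -0.45], [0, 0, 0]], [0.8, [0, 0, -0.45], [0, 0, 0]]]}}

```text
time: 8.58
tool_pos: [0.5579, -0.1148, 0.0752]
ee_rot: [3.141, -0.0, 1.696]
wrist_force: [-0.2, 0.0, 2.8]
width: 0.0115
```

```bash
python3 r.py
```

```text
8.8333 [ 5.5790e+02 -1.1487e+02  7.5020e+01 -1.0500e+00  4.3000e-01  4.5500e+00
  7.0000e-02  1.6000e-01 -2.0000e-02] [0.03 0.01 0.07 0.31 0.36 0.83 0.03 0.07 0.01] 0.012223086393014752
```

Seated, with little side load. I'll unload slightly, open to clear the tab, and rise.

Call:
{"name": "play_rows", "arguments": {"rows": [[0.8, [0, 0, 0.05], [0, 0, 0]], [0.8, [0, 0, 0.05], [0, 0, 0]], [2.5, [0, 0, 0.05], [0, 0, 0]], [4, [0, 0, 0.05], [0, 0, 0]], [4, [0, 0, 0.05], [0, 0, 0]], [4, [0, 0, 0.05], [0, 0, 0]]]}}

```text
time: 9.33
tool_pos: [0.5575, -0.1149, 0.0736]
ee_rot: [-3.14, -0.001, 1.696]
wrist_force: [0.2, -0.1, -0.1]
width: 0.0348
```

Call:
{"name": "play_rows", "arguments": {"rows": [[4, [0, 0, 2], [0, 0, 0]], [4, [0, 0, 5], [0, 0, 0]], [4, [0, 0, 9], [0, 0, 0]], [4, [0, -4, 12], [0, 0, 0]], [4, [0, -6, 12], [0, 0, 0]], [4, [0, -6, 12], [0, 0, 0]], [4, [0, -6, 12], [0, 0, 0]]]}}

```text
time: 9.92
tool_pos: [0.558, -0.176, 0.1945]
ee_rot: [3.141, -0.0, 1.694]
wrist_force: [0.8, -0.4, -0.3]
width: 0.0401
```

```bash
python3 r.py
python3 - <<'E'
from h import *
s=snapshot("wrist");im=s["pixels"];w=cv2.resize(im[20:200,220:440],None,fx=2,fy=2)
s2=snapshot("scene");v=cv2.resize(s2["pixels"][190:310,260:400],(420,360),interpolation=cv2.INTER_CUBIC)
hsv=cv2.cvtColor(s2["pixels"],cv2.COLOR_RGB2HSV)
for n,lo,hi in [("blue",105,128),("green",50,80),("yellow",18,28)]:
    b=cv2.inRange(hsv,(lo,110,50),(hi,255,255));b[:190]=0;b[300:]=0;b[:,:280]=0;b[:,390:]=0
    k,L,st,c=cv2.connectedComponentsWithStats(b)
    for i in range(1,k):
        if st[i,4]>12: print(n,st[i],c[i].round(1))
# expected top centres if home
d=np.array([-.12186,.99255])*.052
b0=np.array([.558,-.115]);print(proj(s2,[np.r_[b0+i*d,.101] for i in range(3)]).round(1).tolist())
save("c5",np.hstack([w,v]))
E
```

```text
10.1667 [ 5.5749e+02 -1.7414e+02  1.9313e+02 -1.5000e-01 -3.0000e-02 -1.6000e-01
  1.0000e-02 -1.0000e-02  3.0000e-02] [0.08 0.42 0.2  0.57 0.25 0.36 0.02 0.03 0.05] 0.039835317792493684
blue [343 236  10   8  38] [347.3 239.9]
blue [340 250  14   9  27] [346.6 254.9]
green [301 205   9   6  27] [304.7 207.6]
green [300 219  12   7  17] [306.2 222.8]
yellow [321 220   7   7  25] [324.1 222.4]
yellow [319 233  13   9  31] [325.1 237.7]
[[347.5, 240.8], [325.8, 223.8], [305.6, 208.0]]
```

View pics/c5.png

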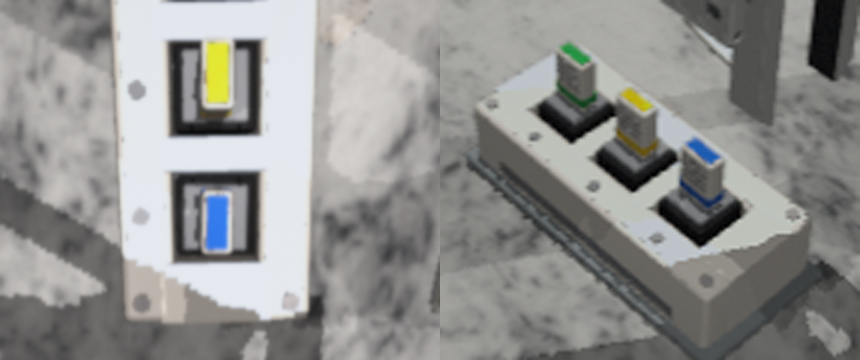

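```bash
python3 -c "
from bench import *
print(close_job())"
```

```text
the job is handed in; nothing more can be done
None
```

The blue electrode, in the right-hand socket, is pressed home and its clip held under the tug. I've let go of it and handed the job in; no verdict came back.

- **Press:** I gripped the tab and pressed it straight down. The force dipped at about 12 mm, which I took as the snap, then rose steeply. The highest reading was about 14 N.
- **Tug:** I pulled straight up at a steady 9.6–9.9 N for over a second. The electrode did not move, and no reading went above about 10.3 N. There was a sideways load of about 5 N on the tool during the pull.
- **Release:** I pressed it lightly back onto its seat (about 4.5 N), opened the gripper and backed the arm away. The wrist force then read about 0.

**Last checks:** In the final scene picture, the blue tab top is within about 1 pixel of where a home electrode should be. It also lines up with yellow and green, which look undisturbed.

**One figure disagreed:** the blue top dropped only about 4.4 pixels in the picture, against about 6 expected for 13 mm, and shifted about 2 pixels sideways. I put this down to the electrode leaning while it was loose. The measured press travel (12–13 mm) and its level with the other two both say it is home.

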